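Set the tube gauge one notch longer and clamp the tube against its stop

ROBOT

A 6-joint arm with a two-finger parallel gripper is mounted at the origin on a cart in front of the work surface, level with it; the furniture and walls round the work are solid. World frame = base frame: x ahead of the robot, y to its left, z up, the work surface at z = 0. Lengths are in m, angles in degrees, forces in N, time in s.
With the tool pointing down it reaches from about 0.3 to 0.875 m from the base axis. Payload 6.4 kg.
Tool frame: the origin (TCP) lies at the very end of the fingers, on their centre line; the grasp point (between the pads) lies 19 mm behind it (manip.grasp_offset is the distance from the TCP to the grasp point, in m); x points along the fingers, y is the direction in which the jaws open and shut, and the axes are right-handed (so a half turn about x gives the same grasp; the last joint's range is limited). The gripper opens to 85 mm and grips with 20 to 120 N. Pads are 22 mm wide; open, the fingers measure 114 mm over their backs; the gripper's body (76 mm by 85 mm) begins 54 mm behind the grasp point. The pads swing forward as they close: fully open they stand 13 mm farther back than shut.
Start: joints at [-76.564, 10.359, 92.074, -0, 77.567, -11.82], TCP at [0.245, -0.52, 0.211] pointing down, gripper open.
Joint ranges: [-171.53, 171.53], [-51.25, 118.39], [17.06, 147.69], [-65.23, 245.23], [0, 150.52], [-178.68, 178.68]. Speed limits (degrees/s): [147.25, 147.25, 172.46, 180, 180, 180].

INTERFACE

Orientations are given as a 3x3 rotation matrix whose columns are the frame's x, y, z axes.
In Python, from rig import manip, eyes, job gives the robot as it stands. The module is installed in compiled form; this text tells all that it offers.
- The arm moves only by the tool jog_arm, never from a script. Its argument "series" is text: rows parted by semicolons, each of 7 numbers parted by spaces: the opening, from -1 (shut) to 1 (fully open), so that 0 is half open, then the shift along the tool's x, y, z in mm, then the turn, a rotation vector about the tool's x, y, z in degrees. In form: hand tx ty tz rx ry rz; .... A call has 1 to 20 rows; each row is the pose to reach, as a shift and turn from the pose measured when the call began, along the tool's axes at that moment; what a row does not reach only later rows make up. A row lasts 1/12 s, in which the tool goes at most 41.7 mm and 7.16 degrees, less where a joint would pass 70% of its speed; a pose out of reach is approached as far as the arm can. A call with a gripper value outside its range is refused whole. The fingers move at their own pace and stop on an object; "force" is the grip in N (left out, the last holds). Time passes only in rows, so rows that repeat a pose let the fingers close. It gives the time, the measured TCP pose, the force and the opening at its end, in the units of the state.
- manip.read_state(): the state, without advancing time (a new reading comes with each control period).
- eyes.camera(name): name is "scene" or "side" or "wrist"; returns (picture, depth): 400x640x3 uint8, red, green, blue; 400x640 float32, m along the optical axis (not along the pixel's ray), 0 where there is no reading.
- eyes.get_calibration(name): a dict with "fovy" (degrees; the focal length in pixels is half the picture's height over the tangent of half this angle, whatever the lens; pixels are square), "cx", "cy" (the principal point, pixels), "rvec" (rotation vector, rad) and "tvec" (3), from world to camera coordinates, as OpenCV has them; the wrist camera has in their place "tool_from_camera" (4x4, takes a point from camera to tool coordinates, whose origin is the TCP and whose axes are the tool frame's). Camera axes: x right, y down, z forward; pixel columns grow to the right and rows downward; lengths in m; the calibration is good to about 2 mm. A picture is of the moment at which its call begins: read the wrist's pose just before it. get_calibration takes no time and is no camera call.
- job.close_job(): hands the job in, once; it reports no verdict.
The state is a dict: "time_s": time; "qpos": joint angles; "dq": joint speeds; "effort": joint torques, N m; "eef_pos": TCP position; "tcp_rot": TCP orientation; "ft_force": force on the tool from outside, world axes, zero at the start; "wrist_torque": the same for the moment, N m; "finger_gap": finger opening in m.
Only numpy, scipy, OpenCV 4.12 (cv2) and the standard library are available. Lean on these libraries where they do the work, as an engineer would, in place of code of your own. Each camera call takes 0.05 s, during which the arm holds its last target. There are 200 camera calls.

TASK

Set the tube length gauge up for the next longer cut: squeeze the blue latch tab of the length stop against its finger rest, slide the stop exactly one notch away from the collet and let it lock there. Then lift the copper tube out of the stock tray, lay it in the V-rail in front of the collet and let go of it; take it again near its outer end and feed it through the collet until it touches the stop without pushing the stop out of its notch. Finally press the collet lever fully down so that the jaws clamp the tube, and leave the steel tube and the other things on the bench where they are.

Things in the scene. Friction and masses are not known exactly. Their poses are not given: they have to be found in the camera images.
- gauge: the tube length gauge, a fixed fixture on a grey base plate 105 x 392 x 12 mm. Origin on the bench under the middle of the white headstock (block y = -30 to +30, x = -33 to +33 mm, 90 mm high); z up, -x faces the robot. The tube axis runs along the gauge's y at x = 0, 62 mm above the bench; the tube is fed towards -y. V-rail on the +y side, length stop on the -y side, lever on the -x side.
- stop_grip (a point): point on the sliding length stop midway between the blue latch tab (outer face 22.5 mm off in gauge -x) and the dark finger rest (22.5 mm off in +x), 82 mm above the bench. Grip both here, closing along gauge x: 45 mm outside to outside, 20 mm wide along y, 72 to 92 mm above the bench. Squeezing swings the tab about 7 mm in (6 N) until the latch is clear.
- stop (a joint): position of the length stop on its rail in m: 0 at the start (locked in its second notch), growing away from the collet (gauge -y). Notches at -0.020, 0, 0.020 and 0.040; the next one away from the collet is 0.020. Friction about 2 N. The latch tooth springs in when the tab is let go within about 2 mm of a notch; 0.5 mm of play there.
- latch (a joint): angle of the latch tab in rad: 0 with the tooth fully in a notch, 0.20 and more with the tooth clear of the rack, 0.27 fully squeezed. A spring returns it.
- stop_face (a point): centre of the round steel stop button that the tube must touch, on the tube axis, on the stop's collet side (its face looks to gauge +y).
- collet_mouth (a point): centre of the mouth of the 19 mm through bore, on the tube axis, on the V-rail side of the headstock, 62 mm above the bench.
- rail_lay (a point): point on the tube axis over the V-rail, 62 mm above the bench, 110 mm in front of the collet mouth. The rail is aluminium, 10 mm wide, gauge y = +30 to +200 mm, with a V-groove on top that centres a 15 mm tube on the bore; fingers can pass down beside it to 26 mm over the bench. With the tube's centre here its inner end is 15 mm before the mouth.
- copper_tube_center (a point): centre of the copper-coloured straight tube, outside diameter 15 mm, length 190 mm (the two ends are alike), about 75 g; its own x axis runs along the tube. It lies in one of the two lanes of the stock tray.
- steel_tube_center (a point): centre of the silvery steel tube, diameter 12 mm, length 180 mm, in the other lane of the tray; its x axis runs along it. To be left alone.
- stock_tray: grey plastic tray 206 (x) x 130 (y) x 29 mm, fixed; origin under its middle. Two lanes along its x, 18 mm wide, at y = +30 and -30 mm, closed at both ends; a tube lies in its lane 14 mm above the bench, nearly flush with the walls. A thumb cut-out (x = -33 to +33 mm) crosses the whole tray, its floor 6 mm above the bench: only there can fingers reach round a tube.
- lever_knob (a point): centre of the black ball knob (20 mm across) on the end of the collet lever, 80 mm from the lever's pivot.
- lever_pivot (a point): pivot of the collet lever, on the front (-x side) of the headstock, 48 mm above the bench. The lever turns about the gauge's x axis: open it points up at 45 degrees over gauge -y; closed it lies level, pointing to gauge -y, its knob then 80 mm from the pivot and 48 mm above the bench.
- lever (a joint): angle of the collet lever in rad, 0 open (raised 45 degrees), growing as it is pressed down, 0.80 at its end (closed). It stays where it is left; about 4 N at the knob, rising to about 5 N as the jaws grip the tube.
- tube_cutter: small tube cutter, 25 x 58 x 16 mm, a bystander lying loose on the bench; origin under its middle.
- ptfe_tape: white tape roll, 56 mm across and 14 mm high, a bystander lying loose behind the gauge; origin under its middle.
- union_1: brass tube union, 14 x 43 x 13 mm, a bystander lying loose behind the gauge; origin under its middle.
- spanner_10: small open-ended spanner, 27 x 137 x 6 mm, a bystander lying loose left of the tray; origin under its middle.

How it is judged (in metres and radians):
On the way, in this order (a step that is already met when the one before it is completed fails the run):
1. the length stop is locked in the next notch away from the collet (value of joint stop between 0.018 and 0.022 m and value of joint latch below 0.06 rad), for 0.2 s.
2. the copper tube lies in the V-rail in line with the collet, let go, its inner end not yet at the stop (x of copper_tube_center in the frame of gauge between -0.003 and 0.003 m and z of copper_tube_center in the frame of gauge between 0.058 and 0.066 m and y of copper_tube_center in the frame of gauge above 0.03 m and angle between the x axis of copper_tube_center and the y axis of gauge, either way round below 0.04 rad and contact force between each of the arm, the fingers and copper_tube below 0.1 N), for 0.2 s.
3. the tube is taken again near its outer end (contact force between the fingers and copper_tube above 1 N and distance between the grasp point and copper_tube_center above 0.045 m and y of copper_tube_center in the frame of gauge above 0 m), for 0.1 s.
4. the tube has been fed through the open collet up to the stop (y of copper_tube_center in the frame of stop_face below 0.098 m and x of copper_tube_center in the frame of gauge between -0.004 and 0.004 m and value of joint lever below 0.4 rad), for 0.1 s.
5. the collet lever is closed (value of joint lever above 0.7 rad), for 0.2 s.
At the end, for the whole second after the job is handed in: The stop is locked (latch angle under 0.06 rad) in the notch at 0.020 m, within 2 mm; the copper tube lies through the collet, in line within 3 mm and 0.04 rad, its end within 3 mm of the stop button; the lever is past 0.70 rad (closed) and the tube is at rest (all of step 1 and y of copper_tube_center in the frame of stop_face between 0.092 and 0.098 m and x of copper_tube_center in the frame of gauge between -0.003 and 0.003 m and angle between the x axis of copper_tube_center and the y axis of gauge, either way round below 0.04 rad and value of joint lever above 0.7 rad and linear speed of copper_tube below 0.02 m/s); the robot touches nothing.
It fails at once if the steel tube is taken or shoved (over 20 mm) (distance of steel_tube_center from where it was at the start of the episode above 0.02 m).
It fails at once if a bystander on the bench is shoved (over 30 mm) (distance of any of tube_cutter, ptfe_tape, union_1, spanner_10 from where it was at the start of the episode above 0.03 m).
It also fails if it takes over 66 s, if anything falls off the work surface, if the arm or the gripper's body presses on something with over 40 N, if the wrist force passes 120 N, or if a joint passes its speed limit or range.

## Working session

There is one attempt and no reset: what is moved stays moved. The work goes in short steps, Python scripts to look and compute and a tool call to move; the robot and the scene stay as the last step left them, time stands still between calls to the robot, and variables do not carry over. Pictures are saved under pics/ and viewed, about 8 in all and at most 12, crops included, and the job is handed in when it is done.

Besides the shell and the picture viewer there is one more tool, called after "Request:" by a JSON object that holds its "name" and its "arguments", one argument or row to a line. jog_arm: Moves the arm, as the interface text tells. Its arguments: {"type":"object","properties":{"series":{"type":"string"},"force":{"type":"number"}},"required":["series"]}

```bash
mkdir -p pics
cat > h.py <<'E'
import numpy as np, cv2
from rig import manip, eyes, job
def K(n):
    c=eyes.get_calibration(n); f=200/np.tan(np.radians(c["fovy"])/2); return c,f
def pose(n,st=None):
    c,f=K(n)
    if n=="wrist":
        T=np.array(c["tool_from_camera"]); st=st or manip.read_state()
        R=np.array(st["tcp_rot"]).reshape(3,3); p=np.array(st["eef_pos"])
        return R@T[:3,:3], R@T[:3,3]+p, c, f
    R=cv2.Rodrigues(np.array(c["rvec"],float))[0]
    return R.T, -R.T@np.array(c["tvec"],float).ravel(), c, f
def ray(P,u,v,z):
    R,o,c,f=P; d=R@np.array([(u-c["cx"])/f,(v-c["cy"])/f,1]); return o+d*(z-o[2])/d[2]
def pts(P,D):
    R,o,c,f=P; v,u=np.mgrid[:400,:640]
    return np.stack([(u-c["cx"])/f*D,(v-c["cy"])/f*D,D],-1)@R.T+o
def proj(P,X):
    R,o,c,f=P; q=R.T@(np.asarray(X)-o); return q[0]/q[2]*f+c["cx"],q[1]/q[2]*f+c["cy"]
def snap(n,save=None):
    st=manip.read_state(); P=pose(n,st); I,D=eyes.camera(n)
    if save: cv2.imwrite(f"pics/{save}.png",I[:,:,::-1])
    return P,I,D
def delta(target,Rt=None):
    st=manip.read_state(); R=np.array(st["tcp_rot"]).reshape(3,3)
    d=R.T@(np.array(target)-np.array(st["eef_pos"]))*1000
    r=np.zeros(3) if Rt is None else np.degrees(cv2.Rodrigues(R.T@Rt)[0].ravel())
    return d.round(1),r.round(2)
E
python3 - <<'E'
from h import *
s=manip.read_state(); print(s, manip.grasp_offset)
for n in("scene","side"):
    P,I,D=snap(n,n+"0"); print(n,P[1],P[3],P[2]); np.savez(n+"0.npz",I=I,D=D)
E
```

```text
{'time_s': 0.0, 'qpos': array([-7.65646928e+01,  1.04019792e+01,  9.21327404e+01, -5.19718677e-05,
        7.75663341e+01, -1.18212788e+01]), 'dq': array([-0.03001372,  0.11409652, -0.01842569, -0.02187847, -0.05047775,
       -0.02138448]), 'effort': array([ 1.40079883e-03, -4.44866860e+01, -3.51339483e+01, -3.84492305e-04,
        9.04290006e-03,  8.66213895e-06]), 'eef_pos': array([ 0.2452018 , -0.51944494,  0.21037419]), 'tcp_rot': array([[-4.10656875e-04,  4.26672525e-01, -9.04406097e-01],
       [ 1.71524506e-03, -9.04404542e-01, -4.26672571e-01],
       [-9.99998445e-01, -1.72649411e-03, -3.60447996e-04]]), 'ft_force': array([-0.26498725, -0.43060626, -1.24712385]), 'wrist_torque': array([-0.03437382, -0.03216067,  0.02974474]), 'finger_gap': 0.0855432267256325} 0.0187
scene [-0.30103714  0.83124259  0.87790579] 478.41794499165314 {'fovy': 45.374197819322866, 'cx': 325.1955518485817, 'cy': 198.93537879501386, 'rvec': array([ 0.96371452, -2.29917962,  1.20062897]), 'tvec': array([0.39747164, 0.26813215, 1.14996853])}
side [ 0.48816293 -1.22641872  0.58218315] 417.816737599958 {'fovy': 51.15889690122128, 'cx': 323.488304566496, 'cy': 193.07537888076826, 'rvec': array([ 1.92591511e+00, -5.28152098e-02,  1.75986134e-03]), 'tvec': array([-0.51979042,  0.13712618,  1.33878956])}
```

View pics/scene0.png

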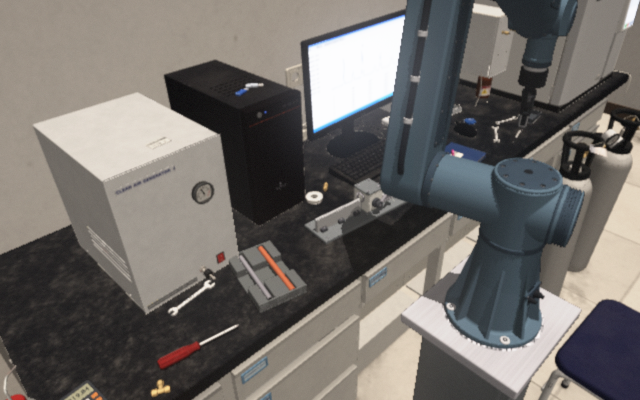

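View pics/side0.png

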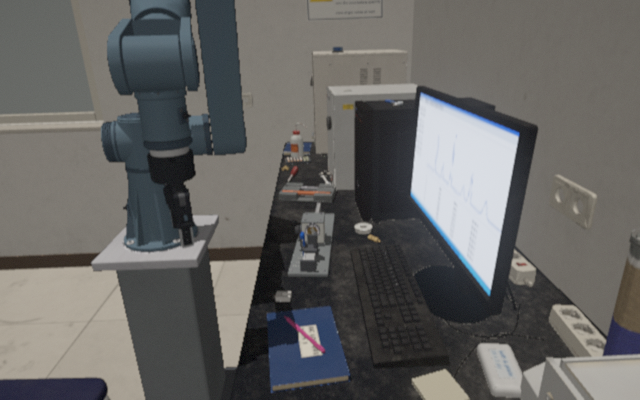

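The scene view shows the tray with the copper tube at (275,267) and the steel tube at (255,272). The gauge runs from (310,230) to (400,200). The side view shows the stop end at about (310,255), the cutter at (283,298) and the tape at (363,229).

Run:
```python
from h import *
for n in("scene","side"):
    P=pose(n); z=np.load(n+"0.npz"); I,D=z["I"],z["D"]; X=pts(P,D)
    hsv=cv2.cvtColor(I,cv2.COLOR_RGB2HSV)
    cop=cv2.inRange(hsv,(5,110,90),(16,255,255))
    nn,l,s,c=cv2.connectedComponentsWithStats(cop)
    for i in np.argsort(-s[1:,4])[:3]+1: print(n,"copper",s[i],X[l==i].mean(0),np.percentile(X[l==i],[3,97],axis=0).round(3).tolist())
    for a in [(267,275),(255,272),(372,192),(320,222),(385,203),(314,197)] if n=="scene" else [(310,258),(283,296),(363,229),(302,238),(320,207),(318,220)]:
        print(n,a,X[a[1],a[0]].round(3))
    # base plate points: z 9-15 mm
    m=(X[...,2]>.008)&(X[...,2]<.016)&(X[...,0]>.3)&(X[...,0]<.75)&(abs(X[...,1])<.45)
    nn,l,s,c=cv2.connectedComponentsWithStats(m.astype(np.uint8))
    for i in np.argsort(-s[1:,4])[:3]+1:
        q=X[l==i][:,:2].astype(np.float32); print("plate",s[i],cv2.minAreaRect(q))
```

```text
scene copper [258 246  37  44 308] [0.45591824 0.29075478 0.03138438] [[0.372, 0.267, 0.019], [0.549, 0.309, 0.034]]
scene copper [ 91 392  12   8  56] [0.42936981 0.77499212 0.01767889] [[0.417, 0.769, 0.013], [0.441, 0.782, 0.021]]
scene copper [155 388   1   1   1] [0.36508629 0.68117133 0.01471254] [[0.365, 0.681, 0.015], [0.365, 0.681, 0.015]]
scene (267, 275) [0.468 0.311 0.01 ]
scene (255, 272) [0.501 0.325 0.007]
scene (372, 192) [ 0.455 -0.083  0.089]
scene (320, 222) [0.501 0.087 0.044]
scene (385, 203) [ 0.455 -0.149  0.016]
scene (314, 197) [ 0.652 -0.029  0.002]
plate [305 197 103  46 894] ((0.4870457053184509, -0.05613863468170166), (0.3270528316497803, 0.10843644291162491), 83.6605453491211)
plate [253 262  22  21 150] ((0.4795391261577606, 0.30787333846092224), (0.04753901809453964, 0.05407740920782089), 80.12533569335938)
plate [236 270  21  17 114] ((0.49380359053611755, 0.35907742381095886), (0.033756744116544724, 0.05787902697920799), 77.46778106689453)
side copper [297 190  19   5  61] [0.46181447 0.2960684  0.02248541] [[0.433, 0.274, 0.006], [0.492, 0.355, 0.031]]
side copper [291 144   7   8  48] [0.40321758 0.85978878 0.05830966] [[0.387, 0.846, 0.041], [0.419, 0.876, 0.076]]
side (310, 258) [ 0.476 -0.259  0.043]
side (283, 296) [ 0.411 -0.383  0.013]
side (363, 229) [ 0.644 -0.036  0.014]
side (302, 238) [ 0.456 -0.215  0.08 ]
side (320, 207) [0.513 0.093 0.042]
side (318, 220) [ 0.502 -0.125  0.091]
plate [ 288  214   47   62 1010] ((0.4883232116699219, -0.09074674546718597), (0.3949401080608368, 0.10565005987882614), 83.9301528930664)
plate [350 249  19  62 274] ((0.6005643606185913, -0.30895572900772095), (0.02257312275469303, 0.2814120352268219), 0.233558788895607)
plate [414 272  20  37 205] ((0.7426645159721375, -0.3758352994918823), (0.014510462060570717, 0.14752693474292755), 0.061297692358493805)
```

```bash
cat >> h.py <<'E'
def Rdown(yaw):  # tool down, tool y at yaw deg
    a=np.radians(yaw); y=np.array([np.cos(a),np.sin(a),0]); x=np.array([0,0,-1.]); return np.stack([x,y,np.cross(x,y)],1)
E
python3 - <<'E'
from h import *
print(eyes.get_calibration("wrist"))
print(delta([.46,-.17,.29],Rdown(-6)))
E
```

```text
{'fovy': 65.54249472188152, 'cx': 316.32804818115443, 'cy': 201.04490429212484, 'tool_from_camera': array([[ 1.44658185e-04, -2.75981676e-01,  9.61162886e-01,
        -1.62997791e-01],
       [ 9.99999985e-01,  1.35349095e-04, -1.11640092e-04,
         1.57638106e-04],
       [-9.92819067e-05,  9.61162887e-01,  2.75981691e-01,
        -6.98173346e-02],
       [ 0.00000000e+00,  0.00000000e+00,  0.00000000e+00,
         1.00000000e+00]])}
(array([ -79.1, -224.6, -343.4]), array([-58.74,  -0.06,   0.07]))
```

Request:
{"name": "jog_arm", "arguments": {
  "series": "1 -79 -225 -343 -58.7 0 0;1 -79 -225 -343 -58.7 0 0;1 -79 -225 -343 -58.7 0 0;1 -79 -225 -343 -58.7 0 0;1 -79 -225 -343 -58.7 0 0;1 -79 -225 -343 -58.7 0 0;1 -79 -225 -343 -58.7 0 0;1 -79 -225 -343 -58.7 0 0;1 -79 -225 -343 -58.7 0 0;1 -79 -225 -343 -58.7 0 0;1 -79 -225 -343 -58.7 0 0;1 -79 -225 -343 -58.7 0 0;1 -79 -225 -343 -58.7 0 0;1 -79 -225 -343 -58.7 0 0"
}}

```text
time_s: 1.27
eef_pos: [0.4587, -0.1707, 0.2892]
tcp_rot: [[-0.002, 0.994, -0.107], [0.002, -0.107, -0.994], [-1.0, -0.002, -0.002]]
ft_force: [-0.3, 0.0, 0.7]
finger_gap: 0.0852
```

Run:
```python
from h import *
P,I,D=snap("wrist","w1"); np.savez("w1.npz",I=I,D=D,R=P[0],o=P[1]); s=manip.read_state(); print(s["eef_pos"],s["time_s"],s["ft_force"],(s["dq"]**2).sum())
X=pts(P,D)
m=((X[...,2]>.009)&(X[...,2]<.015)).astype(np.uint8)
nn,l,st,c=cv2.connectedComponentsWithStats(m)
for i in np.argsort(-st[1:,4])[:2]+1: print(st[i],cv2.minAreaRect(X[l==i][:,:2].astype(np.float32)))
```

```text
[ 0.45862503 -0.17094294  0.28927129] 1.3167 [0.66011417 0.05193345 0.08636218] 0.40088608009528875
[ 292    0   84  237 9876] ((0.48399782180786133, -0.12681546807289124), (0.31704047322273254, 0.1050681471824646), 83.9488525390625)
[ 504  201   99  122 7616] ((0.8082875609397888, -0.3723853826522827), (0.14316675066947937, 0.21388472616672516), 0.5480455160140991)
```

View pics/w1.png

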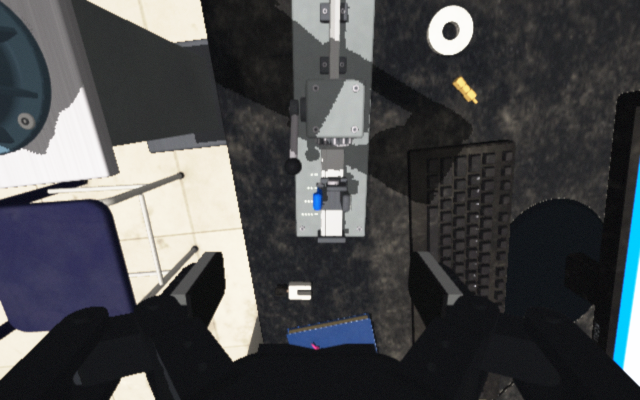

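The wrist view shows the headstock at (337,107), the blue tab at (317,200), the finger rest at (346,200), the lever knob at (292,167), and the V-rail along the top centre.

Run:
```python
from h import *
z=np.load("w1.npz"); I,D=z["I"],z["D"]; c,f=K("wrist"); P=(z["R"],z["o"],c,f); X=pts(P,D)
v,u=np.mgrid[:400,:640]
def comp(m):
    nn,l,st,c=cv2.connectedComponentsWithStats(m.astype(np.uint8)); i=np.argmax(st[1:,4])+1; return l==i
m=comp((X[...,2]>.085)&(X[...,2]<.095)&(v<200)&(u>280)&(u<390)); q=X[m]
r=cv2.minAreaRect(q[:,:2].astype(np.float32)); print("head",r,np.median(q[:,2]))
g0=np.array(r[0]); yaw=np.radians(-6.05); gx=np.array([np.cos(yaw),np.sin(yaw)]); gy=np.array([-gx[1],gx[0]])
G=lambda X:np.concatenate([(X[...,:2]-g0)@np.stack([gx,gy],1),X[...,2:]],-1)
hsv=cv2.cvtColor(I,cv2.COLOR_RGB2HSV)
b=comp(cv2.inRange(hsv,(105,150,80),(125,255,255))>0)&True
b=comp((cv2.inRange(hsv,(100,130,60),(130,255,255))>0)&(v<230)&(u>290)&(u<360)); print("blue px",b.sum(),"G pct",np.percentile(G(X[b]),[5,50,95],axis=0).round(4).tolist())
t=b&(X[...,2]>.085);print("blue top",t.sum(),np.percentile(G(X[t]),[3,50,97],axis=0).round(4).tolist())
w=(v>170)&(v<230)&(u>300)&(u<360)&(X[...,2]>.085)&(X[...,2]<.1); print("stop top",np.percentile(G(X[w]),[2,50,98],axis=0).round(4).tolist())
k=(v>150)&(v<185)&(u>278)&(u<302)&(X[...,2]>.07); print("knob",k.sum(),G(X[k]).mean(0).round(4),X[k][:,2].max())
rl=(v<70)&(u>315)&(u<355)&(X[...,2]>.04)&(X[...,2]<.07); qq=G(X[rl]); print("rail",np.percentile(qq,[3,50,97],axis=0).round(4).tolist(), np.polyfit(qq[:,1],qq[:,0],1))
pl=(X[...,2]>.009)&(X[...,2]<.015)&(u>285)&(u<380)&(v<245); print("plate",np.percentile(G(X[pl]),[1,99],axis=0).round(4).tolist())
cv2.imwrite("pics/w1c.png",cv2.resize(I[60:250,260:400,::-1],None,fx=3,fy=3,interpolation=cv2.INTER_CUBIC))
```

```text
head ((0.48666897416114807, -0.10362714529037476), (0.07103001326322556, 0.06577924638986588), 83.34331512451172) 0.09043569110736321
blue px 173 G pct [[-0.0254, -0.1122, 0.0523], [-0.0193, -0.1018, 0.0889], [-0.0152, -0.095, 0.0912]]
blue top 134 [[-0.0254, -0.1133, 0.0861], [-0.0205, -0.1039, 0.0895], [-0.0156, -0.0952, 0.0916]]
stop top [[-0.0254, -0.1152, 0.0861], [0.0099, -0.1048, 0.09], [0.0199, -0.0956, 0.0924]]
knob 298 [-0.0474 -0.0556  0.1053] 0.45234364857202575
rail [[-0.0054, 0.0515, 0.05], [-0.0004, 0.0877, 0.0553], [0.0046, 0.12, 0.0574]] [-4.02411814e-03 -8.19890199e-05]
plate [[-0.0517, -0.1776, 0.0103], [0.0513, 0.1333, 0.0145]]
```

View pics/w1c.png

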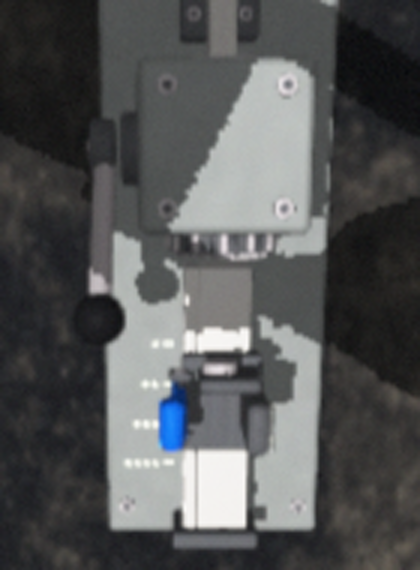

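The crop shows the tab and finger rest clear of the knob, with free room beside the stop for the fingers.

```bash
cat >> h.py <<'E'
g0=np.array([0.48667,-0.10363]); YAW=-6.05
gx=np.array([np.cos(np.radians(YAW)),np.sin(np.radians(YAW))]); gy=np.array([-gx[1],gx[0]])
def W(x,y,z): return np.r_[g0+gx*x+gy*y,z]
def Gf(X): X=np.asarray(X); return np.concatenate([(X[...,:2]-g0)@np.stack([gx,gy],1),X[...,2:]],-1)
E
python3 - <<'E'
from h import *
print(delta(W(.003,-.104,.13),Rdown(YAW)),delta(W(.003,-.104,.063),Rdown(YAW)))
E
```

```text
(array([159.2,  24.1,  34.3]), array([-0.12, -0.1 ,  0.1 ])) (array([226.2,  24.3,  34.4]), array([-0.12, -0.1 ,  0.1 ]))
```

Request:
{"name": "jog_arm", "arguments": {
  "series": "1 35 24 34 -0.1 -0.1 0.1;1 75 24 34 -0.1 -0.1 0.1;1 115 24 34 -0.1 -0.1 0.1;1 150 24 34 -0.1 -0.1 0.1;1 175 24 34 -0.1 -0.1 0.1;1 195 24 34 -0.1 -0.1 0.1;1 215 24 34 -0.1 -0.1 0.1;1 226 24 34 -0.1 -0.1 0.1;1 226 24 34 -0.1 -0.1 0.1;1 226 24 34 -0.1 -0.1 0.1",
  "force": 20
}}

```text
time_s: 2.15
eef_pos: [0.4779, -0.2076, 0.063]
tcp_rot: [[-0.001, 0.994, -0.107], [0.001, -0.107, -0.994], [-1.0, -0.001, -0.001]]
ft_force: [-0.2, -0.0, 1.1]
finger_gap: 0.0854
```

Run:
```python
from h import *
P,I,D=snap("wrist","w2"); np.savez("w2.npz",I=I,D=D,R=P[0],o=P[1]); s=manip.read_state(); print(Gf(s["eef_pos"]),s["ft_force"],s["finger_gap"])
```

```text
[ 0.00310027 -0.10452282  0.06399655] [ 0.77503833 -0.20057444  1.03741532] 0.08566120252674224
```

View pics/w2.png

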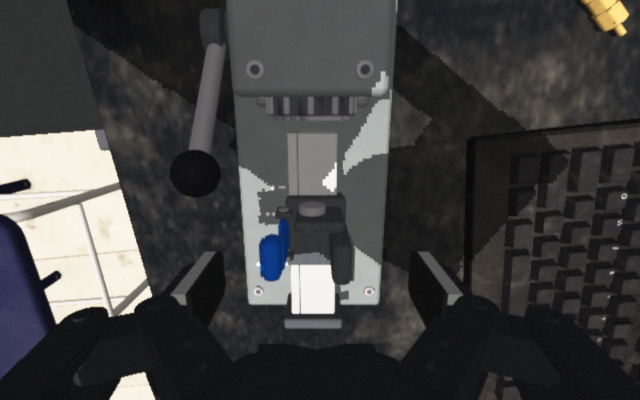

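The view shows the tab at (271,257) and the rest at (341,258), between the open pads at (205,285) and (430,285).

Run:
```python
from h import *
z=np.load("w2.npz"); I,D=z["I"],z["D"]; c,f=K("wrist"); P=(z["R"],z["o"],c,f); X=Gf(pts(P,D))
hsv=cv2.cvtColor(I,cv2.COLOR_RGB2HSV); v,u=np.mgrid[:400,:640]
b=(cv2.inRange(hsv,(100,130,60),(130,255,255))>0)&(v<300)&(u>240)
for zz in(.08,.088): 
    t=b&(X[...,2]>zz); print(t.sum(),np.percentile(X[t],[3,50,97],axis=0).round(4).tolist())
r=(u>325)&(u<357)&(v>220)&(v<290)&(X[...,2]>.085); print(np.percentile(X[r],[3,50,97],axis=0).round(4).tolist())
h=(v<100)&(u>225)&(u<400)&(X[...,2]>.085)&(X[...,2]<.095); print("head",np.percentile(X[h],[1,99],axis=0).round(4).tolist())
b=(v>180)&(v<215)&(u>285)&(u<345)&(X[...,2]>.055); print("button/body",np.percentile(X[b],[1,50,99],axis=0).round(4).tolist())
```

```text
959 [[-0.0252, -0.1128, 0.0809], [-0.0194, -0.1024, 0.0892], [-0.0146, -0.0944, 0.0912]]
624 [[-0.0241, -0.1133, 0.0882], [-0.0199, -0.1038, 0.0898], [-0.0161, -0.0952, 0.0914]]
[[0.0099, -0.1149, 0.0863], [0.0147, -0.1042, 0.0906], [0.0202, -0.0955, 0.0923]]
head [[-0.032, -0.028, 0.0877], [0.0315, 0.0066, 0.0929]]
button/body [[-0.0147, -0.0908, 0.0555], [0.0015, -0.0851, 0.0654], [0.0157, -0.0346, 0.2261]]
```

Request:
{"name": "jog_arm", "arguments": {
  "series": "1 0 -1.5 0 0 0 0;-1 0 -1.5 0 0 0 0;-1 0 -1.5 0 0 0 0;-1 0 -1.5 0 0 0 0;-1 0 -1.5 0 0 0 0;-1 0 -1.5 0 0 0 0;-1 0 -1.5 0 0 0 0;-1 0 -1.5 0 0 0 0;-1 0 -1.5 0 0 0 0;-1 0 -1.5 0 0 0 0",
  "force": 25
}}

```text
time_s: 3.03
eef_pos: [0.4896, -0.2105, 0.0675]
tcp_rot: [[0.028, 0.994, -0.109], [-0.008, -0.109, -0.994], [-1.0, 0.028, 0.005]]
ft_force: [43.3, -0.1, -20.2]
finger_gap: 0.0084
```

Run:
```python
from h import *
P,I,D=snap("wrist","w3"); s=manip.read_state(); print(Gf(s["eef_pos"]),s["ft_force"],s["wrist_torque"],s["finger_gap"])
```

```text
[ 0.01419585 -0.10591881  0.06746753] [ 42.64062622  -0.38203228 -20.8173326 ] [ 0.01582027 -7.14137011  0.12057499] 0.008710763717204719
```

View pics/w3.png

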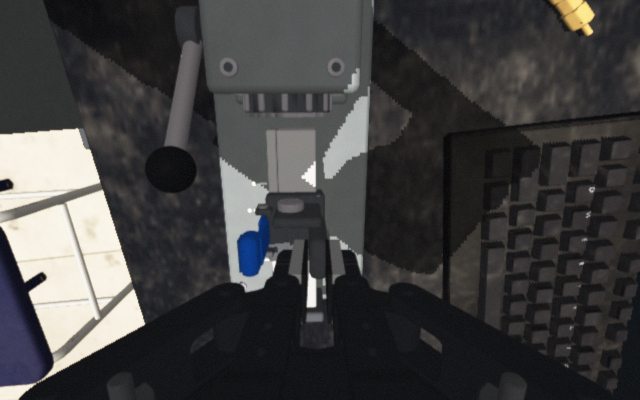

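The pads have closed to 8 mm on the finger rest at about (315,255), with the blue tab at (252,253) left outside them. I'll check the geometry before moving.

Run:
```python
from h import *
z=np.load("w2.npz"); c,f=K("wrist"); P=(z["R"],z["o"],c,f)
T=W(.0031,-.1045,.064)
print("w2 finger tips open",[np.round(proj(P,T+np.r_[gx*s*.0425+gy*w,h])) .tolist() for s in(-1,1) for w in(-.011,.011) for h in (0.013,.035)])
print("tab corners",[np.round(proj(P,W(x,y,.09))).tolist() for x in(-.0225,.0225) for y in(-.114,-.094)])
P,I,D=snap("wrist"); X=Gf(pts(P,D)); hsv=cv2.cvtColor(I,cv2.COLOR_RGB2HSV); v,u=np.mgrid[:400,:640]
b=(cv2.inRange(hsv,(100,130,60),(130,255,255))>0)&(v<300)&(u>220); 
for zz in(.06,.088):
    t=b&(X[...,2]>zz); print(t.sum(),np.percentile(X[t],[3,50,97],axis=0).round(4).tolist())
for a in [(292,262),(340,262),(320,230),(316,262),(285,330),(345,320),(318,315)]: print(a,X[a[1],a[0]].round(4),I[a[1],a[0]])
for n in("side",):
    P,I,D=snap(n); np.savez("side1.npz",I=I,D=D); cv2.imwrite("pics/s1.png",cv2.resize(I[190:310,250:380,::-1],None,fx=4,fy=4,interpolation=cv2.INTER_CUBIC))
```

```text
w2 finger tips open [[238.0, 270.0], [227.0, 293.0], [235.0, 231.0], [223.0, 250.0], [398.0, 270.0], [410.0, 293.0], [401.0, 231.0], [414.0, 249.0]]
tab corners [[266.0, 280.0], [264.0, 242.0], [358.0, 280.0], [359.0, 242.0]]
1155 [[-0.0251, -0.1133, 0.064], [-0.0183, -0.1027, 0.0882], [-0.0143, -0.0954, 0.091]]
601 [[-0.0241, -0.114, 0.0882], [-0.0198, -0.1049, 0.0898], [-0.0161, -0.0962, 0.0911]]
(292, 262) [ 0.0029 -0.0947  0.1151] [87 88 86]
(340, 262) [ 0.0225 -0.095   0.1154] [90 90 88]
(320, 230) [ 0.0159 -0.0963  0.0763] [39 39 42]
(316, 262) [ 0.0133 -0.1069  0.092 ] [49 49 54]
(285, 330) [ 0.0036 -0.0884  0.1638] [24 20 24]
(345, 320) [ 0.0192 -0.0889  0.1599] [22 21 25]
(318, 315) [ 0.0157 -0.1714  0.0458] [111 114 118]
```

View pics/s1.png

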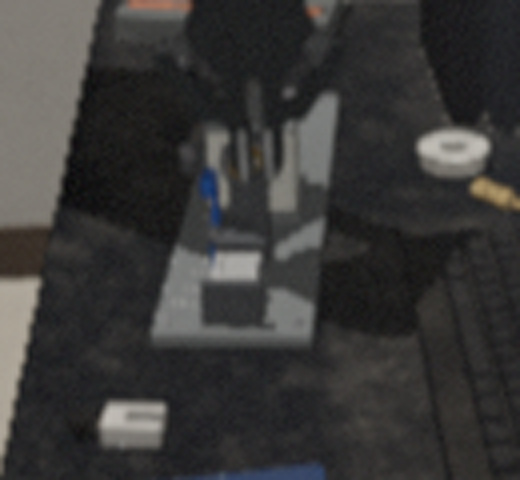

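Run:
```python
from h import *
z=np.load("w2.npz"); D=z["D"]; c,f=K("wrist"); 
T=np.array(c["tool_from_camera"]); Pt=(T[:3,:3],T[:3,3],c,f); X=(pts(Pt,D)*1000).round(0)
print("w2 tool coords"); 
for a in [(223,256),(220,260),(215,280),(200,285),(185,300),(420,258),(425,275),(440,285)]: print(a,X[a[1],a[0]])
P,I,D=snap("wrist"); X=(pts(Pt,D)*1000).round(0); print("now")
for u in (280,290,295,300,335,345,350):
    print(u,[(v,X[v,u].tolist()) for v in (236,244,252,260,275,290)])
print(np.round(proj(Pt,[0,-.004,-.011])),np.round(proj(Pt,[-.019,-.004,-.011])))
```

```text
w2 tool coords
(223, 256) [ 63. -74.  41.]
(220, 260) [-39. -42.  -7.]
(215, 280) [-46. -43.  -1.]
(200, 285) [-62. -43.  -9.]
(185, 300) [-72. -44.  -9.]
(420, 258) [-45.  43. -11.]
(425, 275) [-54.  43.  -8.]
(440, 285) [-65.  44. -10.]
now
280 [(236, [16.0, -23.0, 4.0]), (244, [15.0, -23.0, 9.0]), (252, [17.0, -23.0, 15.0]), (260, [-36.0, -16.0, -6.0]), (275, [-60.0, -14.0, -12.0]), (290, [-69.0, -13.0, -11.0])]
290 [(236, [16.0, -16.0, 4.0]), (244, [17.0, -17.0, 10.0]), (252, [-29.0, -12.0, -6.0]), (260, [-37.0, -12.0, -6.0]), (275, [-61.0, -10.0, -12.0]), (290, [-70.0, -9.0, -12.0])]
295 [(236, [17.0, -13.0, 5.0]), (244, [-29.0, -10.0, -11.0]), (252, [-38.0, -9.0, -11.0]), (260, [-46.0, -9.0, -11.0]), (275, [-59.0, -8.0, -11.0]), (290, [-70.0, -7.0, -11.0])]
300 [(236, [16.0, -10.0, 4.0]), (244, [-29.0, -8.0, -10.0]), (252, [-37.0, -7.0, -10.0]), (260, [-46.0, -7.0, -11.0]), (275, [-58.0, -6.0, -10.0]), (290, [-62.0, -6.0, -7.0])]
335 [(236, [56.0, 14.0, 20.0]), (244, [-29.0, 9.0, -10.0]), (252, [-38.0, 8.0, -11.0]), (260, [-46.0, 8.0, -11.0]), (275, [-57.0, 7.0, -10.0]), (290, [-69.0, 6.0, -11.0])]
345 [(236, [55.0, 22.0, 20.0]), (244, [55.0, 22.0, 27.0]), (252, [-30.0, 13.0, -7.0]), (260, [-37.0, 13.0, -6.0]), (275, [-60.0, 11.0, -12.0]), (290, [-70.0, 10.0, -12.0])]
350 [(236, [56.0, 25.0, 21.0]), (244, [55.0, 26.0, 27.0]), (252, [-29.0, 16.0, -6.0]), (260, [-36.0, 15.0, -6.0]), (275, [-60.0, 12.0, -12.0]), (290, [-69.0, 11.0, -11.0])]
[309. 222.] [308. 235.]
```

The depth map puts the visible fingertips 27 to 38 mm behind the nominal TCP, so the open fingers swept over the tab. I'll open, rise, and check the fingertip height with the side camera.

Request:
{"name": "jog_arm", "arguments": {
  "series": "0 0 0 0 0 0 0;1 0 0 0 0 0 0;1 0 0 0 0 0 0;1 0 0 0 0 0 0;1 -20 -5 0 0 0 0;1 -60 -10 0 0 0 0;1 -90 -13 0 0 0 0;1 -90 -13 0 0 0 0;1 -90 -13 0 0 0 0"
}}

```text
time_s: 3.98
eef_pos: [0.4748, -0.2091, 0.159]
tcp_rot: [[0.03, 0.994, -0.109], [-0.011, -0.109, -0.994], [-0.999, 0.031, 0.008]]
ft_force: [-0.1, -0.4, -1.1]
finger_gap: 0.0853
```

Run:
```python
from h import *
s=manip.read_state(); print(s["eef_pos"],np.array(s["tcp_rot"]).round(3).tolist(),s["ft_force"],s["finger_gap"])
R=np.array(s["tcp_rot"]).reshape(3,3)
for n in("side","scene"):
    P,I,D=snap(n); np.savez(n+"2.npz",I=I,D=D); X=(pts(P,D)-s["eef_pos"])@R*1000
    m=(abs(X[...,1])<65)&(abs(X[...,2])<30)&(X[...,0]>-120)&(X[...,0]<30)&(D>0)
    for lo,hi in((-60,-35),(-20,20),(35,60)):
        q=X[m&(X[...,1]>lo)&(X[...,1]<hi)]
        if len(q): print(n,lo,len(q),np.percentile(q,[2,50,98,99.5],axis=0).round(0).tolist())
P,I,D=snap("wrist"); np.savez("w4.npz",I=I,D=D,R=P[0],o=P[1]); X=Gf(pts(P,D)); hsv=cv2.cvtColor(I,cv2.COLOR_RGB2HSV); v,u=np.mgrid[:400,:640]
b=(cv2.inRange(hsv,(100,130,60),(130,255,255))>0)&(v<300)&(X[...,2]>.086)&(X[...,2]<.1)&(abs(X[...,0])<.04); print(np.percentile(X[b],[3,50,97],axis=0).round(4).tolist())
```

```text
[ 0.47475607 -0.2091359   0.15895264] [[0.03, 0.994, -0.109], [-0.011, -0.109, -0.994], [-0.999, 0.031, 0.008]] [-0.13349257 -0.41946959 -1.0549307 ] 0.085298139871283
side -60 169 [[-118.0, -59.0, -10.0], [-72.0, -47.0, 9.0], [-36.0, -36.0, 17.0], [-35.0, -36.0, 18.0]]
side -20 147 [[-120.0, -19.0, 6.0], [-106.0, -0.0, 11.0], [-93.0, 19.0, 21.0], [-93.0, 19.0, 21.0]]
side 35 176 [[-116.0, 36.0, -11.0], [-79.0, 48.0, 9.0], [-39.0, 58.0, 17.0], [-35.0, 60.0, 18.0]]
[[-0.025, -0.1143, 0.0866], [-0.0202, -0.1048, 0.0897], [-0.0157, -0.0959, 0.0912]]
```

Run:
```python
from h import *
print(delta(W(.0015,-.1045,.042),Rdown(YAW)))
```

```text
(array([113.6,   1.1,  -0.8]), array([-0.2 ,  0.23, -1.46]))
```

Request:
{"name": "jog_arm", "arguments": {
  "series": "1 30 1 -1 -0.2 0.2 -1.5;1 60 1 -1 -0.2 0.2 -1.5;1 85 1 -1 -0.2 0.2 -1.5;1 105 1 -1 -0.2 0.2 -1.5;1 114 1 -1 -0.2 0.2 -1.5;1 114 1 -1 -0.2 0.2 -1.5;1 114 1 -1 -0.2 0.2 -1.5;0.3 114 1 -1 -0.2 0.2 -1.5;-1 114 1 -1 -0.2 0.2 -1.5;-1 114 1 -1 -0.2 0.2 -1.5;-1 114 1 -1 -0.2 0.2 -1.5;-1 114 1 -1 -0.2 0.2 -1.5;-1 114 1 -1 -0.2 0.2 -1.5;-1 114 1 -1 -0.2 0.2 -1.5",
  "force": 25
}}

```text
time_s: 5.3
eef_pos: [0.4773, -0.2078, 0.0426]
tcp_rot: [[-0.0, 0.994, -0.105], [-0.001, -0.105, -0.994], [-1.0, 0.0, 0.001]]
ft_force: [-2.6, 1.1, 6.0]
finger_gap: 0.0354
```

Run:
```python
from h import *
s=manip.read_state(); print(Gf(s["eef_pos"]),s["ft_force"],s["finger_gap"])
print(delta(s["eef_pos"]+np.r_[-gy*.02,0],Rdown(YAW)))
```

```text
[ 0.00167756 -0.10459369  0.04262281] [-2.64780832  1.09908103  5.98318712] 0.0354327900680354
(array([ 0., -0., 20.]), array([ 0.  ,  0.07, -0.  ]))
```

Request:
{"name": "jog_arm", "arguments": {
  "series": "-1 0 0 4 0 0 0;-1 0 0 8 0 0 0;-1 0 0 12 0 0 0;-1 0 0 16 0 0 0;-1 0 0 20 0 0 0;-1 0 0 20 0 0 0;-1 0 0 20 0 0 0;-1 0 0 20 0 0 0"
}}

```text
time_s: 5.97
eef_pos: [0.4751, -0.2285, 0.0427]
tcp_rot: [[-0.0, 0.994, -0.106], [-0.002, -0.106, -0.994], [-1.0, 0.0, 0.002]]
ft_force: [-2.5, -1.5, 0.4]
finger_gap: 0.0359
```

Run:
```python
from h import *
s=manip.read_state(); print(Gf(s["eef_pos"]),s["ft_force"],s["finger_gap"])
```

```text
[ 0.00162642 -0.12537477  0.0426678 ] [-2.52141759 -1.5272956   0.37292405] 0.0359345311402421
```

Request:
{"name": "jog_arm", "arguments": {
  "series": "-1 0 0 -0.7 0 0 0;-1 0 0 -0.7 0 0 0;-1 0 0 -0.7 0 0 0;0.3 0 0 -0.7 0 0 0;1 0 0 -0.7 0 0 0;1 0 0 -0.7 0 0 0;1 0 0 -0.7 0 0 0;1 0 0 -0.7 0 0 0;1 -20 0 -0.7 0 0 0;1 -60 0 -0.7 0 0 0;1 -100 0 -0.7 0 0 0;1 -140 0 -0.7 0 0 0;1 -180 0 -0.7 0 0 0;1 -190 0 -0.7 0 0 0;1 -190 0 -0.7 0 0 0"
}}

```text
time_s: 7.22
eef_pos: [0.4776, -0.2289, 0.2376]
tcp_rot: [[0.007, 0.994, -0.105], [-0.008, -0.105, -0.994], [-1.0, 0.008, 0.007]]
ft_force: [-0.1, -0.4, -1.0]
finger_gap: 0.0857
```

Run:
```python
from h import *
P,I,D=snap("wrist"); np.savez("w5.npz",I=I,D=D,R=P[0],o=P[1]); X=Gf(pts(P,D)); hsv=cv2.cvtColor(I,cv2.COLOR_RGB2HSV)
b=(cv2.inRange(hsv,(100,130,60),(130,255,255))>0)&(X[...,2]>.086)&(X[...,2]<.1)&(abs(X[...,0])<.04); print(b.sum(),np.percentile(X[b],[3,50,97],axis=0).round(4).tolist())
# tray & copper from scene
P=pose("scene"); z=np.load("scene2.npz"); I,D=z["I"],z["D"]; hsv=cv2.cvtColor(I,cv2.COLOR_RGB2HSV)
m=cv2.inRange(hsv,(5,110,90),(16,255,255)); m[:,:240]=0;m[:,310:]=0; v,u=np.nonzero(m); q=np.array([ray(P,a,b,.021)[:2] for a,b in zip(u,v)],np.float32); r=cv2.minAreaRect(q); print("copper",r)
print(delta([r[0][0],r[0][1]-.05,.28]),manip.read_state()["qpos"])
```

```text
184 [[-0.0251, -0.1344, 0.0866], [-0.0205, -0.1246, 0.0895], [-0.0157, -0.1161, 0.0914]]
copper ((0.4701743721961975, 0.28351372480392456), (0.017353437840938568, 0.19311390817165375), 77.44682312011719)
(array([ -47.7,  -54.5, -458. ]), array([0., 0., 0.])) [-3.84075450e+01  2.94424390e+00  9.75280705e+01 -9.61546013e-02
  7.92081039e+01 -3.23398599e+01]
```

The stop moved by 19.8 mm and the tab has sprung back. Next is the tray: check clearances, then approach.

Run:
```python
from h import *
P=pose("scene"); z=np.load("scene0.npz"); X=pts(P,z["D"])[:,:300]; c=np.array([.470,.2835])
for lo,hi in((.05,.1),(.1,.2),(.2,.4),(.4,.6)):
    q=X[(X[...,2]>lo)&(X[...,2]<hi)]; d=np.linalg.norm(q[:,:2]-c,axis=1); i=np.argsort(d)[:20]; print(lo,len(q),np.median(q[i],axis=0).round(3),d[i[10]].round(3))
# camera over tray: TCP so that camera sees tube; yaw 77.45
R=Rdown(77.45); print(delta([.47,.18,.28],R),delta(np.r_[c,0]+[0,0,.22],R))
```

```text
0.05 4755 [0.57  0.328 0.083] 0.11
0.1 9792 [0.57  0.328 0.146] 0.11
0.2 40292 [0.569 0.328 0.295] 0.109
0.4 18887 [1.071 0.281 0.473] 0.602
(array([ -47.4,  -49. , -404.8]), array([-83.5 ,   0.36,   0.  ])) (array([  12.1,  -60.1, -508. ]), array([-83.5 ,   0.36,   0.  ]))
```

Request:
{"name": "jog_arm", "arguments": {
  "series": "1 12 -60 -508 -83.5 0.4 0;1 12 -60 -508 -83.5 0.4 0;1 12 -60 -508 -83.5 0.4 0;1 12 -60 -508 -83.5 0.4 0;1 12 -60 -508 -83.5 0.4 0;1 12 -60 -508 -83.5 0.4 0;1 12 -60 -508 -83.5 0.4 0;1 12 -60 -508 -83.5 0.4 0;1 12 -60 -508 -83.5 0.4 0;1 12 -60 -508 -83.5 0.4 0;1 12 -60 -508 -83.5 0.4 0;1 12 -60 -508 -83.5 0.4 0;1 12 -60 -508 -83.5 0.4 0;1 12 -60 -508 -83.5 0.4 0;1 12 -60 -508 -83.5 0.4 0;1 12 -60 -508 -83.5 0.4 0;1 12 -60 -508 -83.5 0.4 0"
}}

```text
time_s: 8.68
eef_pos: [0.4702, 0.282, 0.2194]
tcp_rot: [[-0.001, 0.219, 0.976], [-0.0, 0.976, -0.219], [-1.0, -0.001, -0.001]]
ft_force: [0.0, 0.1, 0.5]
finger_gap: 0.0852
```

Run:
```python
from h import *
P,I,D=snap("wrist","w6"); s=manip.read_state(); print(s["eef_pos"],s["ft_force"])
hsv=cv2.cvtColor(I,cv2.COLOR_RGB2HSV); m=cv2.inRange(hsv,(4,110,60),(18,255,255))
nn,l,st,c=cv2.connectedComponentsWithStats(m)
v,u=np.nonzero(m); q=np.array([ray(P,a,b,.021)[:2] for a,b in zip(u,v)],np.float32); k=np.linalg.norm(q-[.47,.2835],axis=1)<.13; r=cv2.minAreaRect(q[k]); print(r, st[np.argsort(-st[1:,4])[:3]+1])
print(np.percentile(pts(P,D)[v[k],u[k]],[2,50,98],axis=0))
```

```text
[0.47036529 0.28200316 0.21968496] [ 0.68042958  0.08304427 -0.60275837]
((0.46441906690597534, 0.285706490278244), (0.014885365962982178, 0.19472981989383698), 77.76510620117188) [[ 312   80   14  166 2129]
 [ 416  237    5    5   13]
 [ 579   41    1    1    1]]
[[0.37259644 0.2641854  0.02204213]
 [0.45350118 0.28854751 0.02814905]
 [0.55128233 0.3094768  0.03064395]]
```

View pics/w6.png

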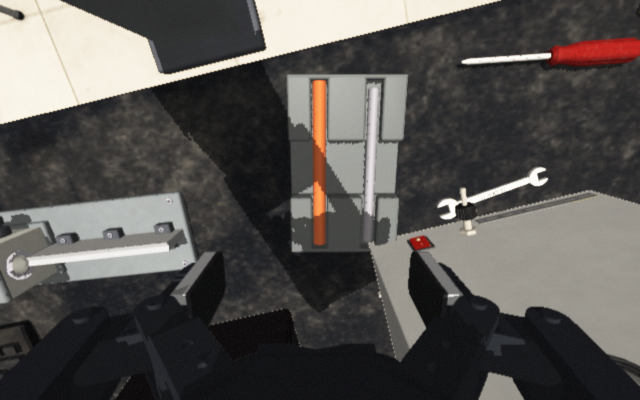

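The view shows the copper tube at (319,163), the steel tube at (373,163), the cut-out at rows 140 to 195, and the box corner at (372,245).

Run:
```python
from h import *
print(delta([.4644,.2857,-.014],Rdown(77.8)))
```

```text
(array([233.7,   2.4,  -6.4]), array([-0.49, -0.05,  0.01]))
```

Request:
{"name": "jog_arm", "arguments": {
  "series": "0 20 2.5 -6.5 0.5 0 0;0 55 2.5 -6.5 0.5 0 0;0 90 2.5 -6.5 0.5 0 0;0 125 2.5 -6.5 0.5 0 0;0 155 2.5 -6.5 0.5 0 0;0 175 2.5 -6.5 0.5 0 0;0 175 2.5 -6.5 0.5 0 0"
}}

```text
time_s: 9.32
eef_pos: [0.4611, 0.2833, 0.0402]
tcp_rot: [[-0.009, 0.23, 0.973], [-0.003, 0.973, -0.23], [-1.0, -0.005, -0.008]]
ft_force: [-0.4, -0.2, 0.3]
finger_gap: 0.0426
```

Run:
```python
from h import *
s=manip.read_state(); print(delta([.4644,.2857,-.014],Rdown(77.8)),s["ft_force"],s["finger_gap"])
c,f=K("wrist"); T=np.array(c["tool_from_camera"]); Pt=(T[:3,:3],T[:3,3],c,f)
P,I,D=snap("wrist"); X=pts(Pt,D)*1000; hsv=cv2.cvtColor(I,cv2.COLOR_RGB2HSV); m=cv2.inRange(hsv,(4,110,60),(18,255,255))>0
q=X[m&(abs(X[...,1])<30)]; print("tube tool coords",np.percentile(q,[3,50,97],axis=0).round(1).tolist(), np.polyfit(q[:,2],q[:,1],1))
for lo,hi in((-60,-5),(5,60)):
    k=(X[...,1]>lo)&(X[...,1]<hi)&(abs(X[...,2])<13)&(X[...,0]>-90)&(X[...,0]<0); w=X[k]
    print(np.percentile(w,[1,50,99],axis=0).round(0).tolist())
```

```text
(array([54.1,  3.4,  3.1]), array([-1.12, -0.46,  0.28])) [-0.37994814 -0.2144244   0.34032758] 0.042584621382235864
tube tool coords [[10.0, -4.0, -90.1], [12.2, 3.3, -15.4], [17.1, 10.5, 76.2]] [0.01735703 3.37400756]
[[-90.0, -56.0, -13.0], [-77.0, -42.0, -7.0], [-28.0, -21.0, 11.0]]
[[-90.0, 21.0, -13.0], [-77.0, 42.0, -7.0], [-28.0, 56.0, 11.0]]
```

Request:
{"name": "jog_arm", "arguments": {
  "series": "0 15 3.4 3 -1.1 -0.5 0.3;0 30 3.4 3 -1.1 -0.5 0.3;0 45 3.4 3 -1.1 -0.5 0.3;0 54 3.4 3 -1.1 -0.5 0.3;0 54 3.4 3 -1.1 -0.5 0.3;-0.4 54 3.4 3 -1.1 -0.5 0.3;-1 54 3.4 3 -1.1 -0.5 0.3;-1 54 3.4 3 -1.1 -0.5 0.3;-1 54 3.4 3 -1.1 -0.5 0.3;-1 54 3.4 3 -1.1 -0.5 0.3",
  "force": 40
}}

```text
time_s: 10.2
eef_pos: [0.4675, 0.287, -0.0097]
tcp_rot: [[0.007, 0.211, 0.977], [0.002, 0.977, -0.211], [-1.0, 0.003, 0.006]]
ft_force: [-0.8, -2.4, 5.6]
finger_gap: 0.0135
```

Request:
{"name": "jog_arm", "arguments": {
  "series": "-1 -10 0 0 0 0 0;-1 -30 0 0 0 0 0;-1 -60 0 0 0 0 0;-1 -95 0 0 0 0 0;-1 -130 0 0 0 0 0;-1 -150 0 0 0 0 0;-1 -150 0 0 0 0 0"
}}

```text
time_s: 10.78
eef_pos: [0.47, 0.2882, 0.1471]
tcp_rot: [[0.017, 0.211, 0.977], [0.006, 0.977, -0.211], [-1.0, 0.009, 0.015]]
ft_force: [0.9, -0.6, -0.2]
finger_gap: 0.0135
```

Run:
```python
from h import *
s=manip.read_state(); print(s["eef_pos"],s["finger_gap"])
c,f=K("wrist"); T=np.array(c["tool_from_camera"]); Pt=(T[:3,:3],T[:3,3],c,f)
P,I,D=snap("wrist"); X=pts(Pt,D)*1000; hsv=cv2.cvtColor(I,cv2.COLOR_RGB2HSV); m=(cv2.inRange(hsv,(4,110,60),(18,255,255))>0)&(abs(X[...,1])<30)&(X[...,0]<0)&(X[...,0]>-80)
q=X[m]; print("tube tool coords",np.percentile(q,[.5,50,99.5],axis=0).round(1).tolist(), np.polyfit(q[:,2],q[:,1],1))
mm=m&(abs(X[...,1]-np.polyval(np.polyfit(q[:,2],q[:,1],1),X[...,2]))<3); q=X[mm]; print("top profile",np.polyfit(q[:,2],q[:,0],1))
h=np.load("w5.npz"); c,f=K("wrist"); G=Gf(pts((h["R"],h["o"],c,f),h["D"])); k=(G[...,2]>.087)&(G[...,2]<.093)&(abs(G[...,0])<.03)&(abs(G[...,1])<.06); print("head y",np.percentile(G[k],[.5,2,50,98,99.5],axis=0)[:,1].round(4))
print(delta(W(-.0002,.142,.14),Rdown(YAW)))
```

```text
[0.47000268 0.28817536 0.14710077] 0.013468106715765937
tube tool coords [[-40.5, -7.5, -98.4], [-38.0, -0.3, -44.7], [-31.8, 7.1, 39.5]] [ 4.93042732e-05 -2.11264109e-01]
top profile [ 5.79893695e-03 -3.86070877e+01]
head y [-0.0281 -0.0273  0.0043  0.0334  0.0343]
(array([   3.5, -237.4,   84.9]), array([83.86,  0.26, -0.83]))
```

Request:
{"name": "jog_arm", "arguments": {
  "series": "-1 4 -237 85 84 0 -0.8;-1 4 -237 85 84 0 -0.8;-1 4 -237 85 84 0 -0.8;-1 4 -237 85 84 0 -0.8;-1 4 -237 85 84 0 -0.8;-1 4 -237 85 84 0 -0.8;-1 4 -237 85 84 0 -0.8;-1 4 -237 85 84 0 -0.8;-1 4 -237 85 84 0 -0.8;-1 4 -237 85 84 0 -0.8;-1 4 -237 85 84 0 -0.8;-1 4 -237 85 84 0 -0.8;-1 4 -237 85 84 0 -0.8;-1 4 -237 85 84 0 -0.8;-1 4 -237 85 84 0 -0.8;-1 4 -237 85 84 0 -0.8"
}}

```text
time_s: 12.17
eef_pos: [0.5013, 0.0381, 0.1391]
tcp_rot: [[0.002, 0.994, -0.106], [-0.003, -0.106, -0.994], [-1.0, 0.002, 0.003]]
ft_force: [-0.1, 0.2, -0.9]
finger_gap: 0.0135
```

```bash
cat > look.py <<'E'
from h import *
s=manip.read_state(); print("tcp G",Gf(s["eef_pos"]).round(4),s["ft_force"].round(1),s["finger_gap"],s["time_s"])
P,I,D=snap("wrist","last"); np.savez("last.npz",I=I,D=D,R=P[0],o=P[1]); X=Gf(pts(P,D)); hsv=cv2.cvtColor(I,cv2.COLOR_RGB2HSV)
m=(cv2.inRange(hsv,(4,110,50),(18,255,255))>0)&(X[...,2]>.02)&(abs(X[...,0])<.06); q=X[m]
a=np.polyfit(q[:,1],q[:,0],1)
k=m&(abs(X[...,0]-np.polyval(a,X[...,1]))<2e-3); t=X[k]
print("tube",m.sum(),"y range",np.percentile(q[:,1],[.3,99.7]).round(4),"x=",a.round(4),"z top=",np.polyfit(t[:,1],t[:,2],1).round(4), "x pct",np.percentile(q[:,0],[2,98]).round(4))
E
python3 look.py
python3 - <<'E'
from h import *
h=np.load("last.npz"); c,f=K("wrist"); G=Gf(pts((h["R"],h["o"],c,f),h["D"])); k=(G[...,2]>.045)&(G[...,2]<.062)&(abs(G[...,0])<.015)&(G[...,1]>.05)&(G[...,1]<.22); q=G[k]; print("rail",k.sum(),np.percentile(q,[1,50,99],axis=0).round(4).tolist())
print(delta(W(-.0002,.143,.035),Rdown(YAW)))
E
```

```text
tcp G [-0.0003  0.1425  0.1391] [-0.1  0.2 -0.9] 0.013453097782037177 12.1667
tube 10841 y range [0.102  0.2409] x= [ 0.0039 -0.0012] z top= [0.0424 0.1725] x pct [-0.0074  0.0065]Traceback (most recent call last):
  File "<stdin>", line 2, in <module>
    return _quantile_unchecked(
        a, q, axis, out, overwrite_input, method, keepdims, weights)
    return _ureduce(a,
                    func=_quantile_ureduce_func,
    ...<5 lines>...
                    overwrite_input=overwrite_input,
                    method=method)
    r = func(a, **kwargs)
    result = _quantile(arr,
                       quantiles=q,
    ...<2 lines>...
                       out=out,
                       weights=wgt)
    slices_having_nans = np.isnan(arr[-1, ...])
                                  ~~~^^^^^^^^^
IndexError: index -1 is out of bounds for axis 0 with size 0
```

Request:
{"name": "jog_arm", "arguments": {
  "series": "-1 25 0 0 0 -1 0;-1 55 0 0 0 -2.4 0;-1 80 0 0 0 -2.4 0;-1 95 0 0 0 -2.4 0;-1 100 0 0 0 -2.4 0;-1 100 0 0 0 -2.4 0;-1 100 0 0 0 -2.4 0"
}}

```text
time_s: 12.8
eef_pos: [0.5022, 0.0377, 0.0398]
tcp_rot: [[-0.002, 0.994, -0.106], [-0.045, -0.106, -0.993], [-0.999, 0.003, 0.045]]
ft_force: [0.0, -0.1, -0.4]
finger_gap: 0.0131
```

```bash
python3 look.py
python3 - <<'E'
from h import *
h=np.load("last.npz"); c,f=K("wrist"); G=Gf(pts((h["R"],h["o"],c,f),h["D"])); k=(G[...,2]>.045)&(G[...,2]<.062)&(abs(G[...,0])<.015)&(G[...,1]>.03)&(G[...,1]<.25); q=G[k]; print("rail",k.sum(), np.percentile(q,[1,50,99],axis=0).round(4).tolist() if len(q) else 0)
E
```

```text
tcp G [0.0006 0.1422 0.0398] [ 0.  -0.1 -0.4] 0.01314504525147321 12.8
tube 10261 y range [0.1037 0.2419] x= [0.0021 0.0002] z top= [0.013 0.077] x pct [-0.0065  0.0075]
rail 0 0
```

Request:
{"name": "jog_arm", "arguments": {
  "series": "-1 4 -0.7 0 0 -0.7 0;-1 7 -0.7 0 0 -0.7 0;-1 9 -0.7 0 0 -0.7 0;-1 9 -0.7 0 0 -0.7 0;-1 9.5 -0.7 0 0 -0.7 0;-1 9.5 -0.7 0 0 -0.7 0"
}}

```text
time_s: 13.35
eef_pos: [0.5027, 0.0372, 0.0317]
tcp_rot: [[-0.0, 0.994, -0.106], [-0.057, -0.106, -0.993], [-0.998, 0.006, 0.057]]
ft_force: [-1.5, -0.7, 6.3]
finger_gap: 0.0135
```

```bash
python3 look.py
```

```text
tcp G [0.0011 0.1418 0.0317] [-1.5 -0.7  6.3] 0.013534302908688426 13.35
tube 10370 y range [0.102  0.2416] x= [-0.004   0.0015] z top= [0.027  0.0668] x pct [-0.0064  0.0077]
```

Request:
{"name": "jog_arm", "arguments": {
  "series": "-0.6 0 0 0 0 0 0;-0.4 0 0 0 0 0 0;-0.2 0 0 0 0 0 0;-0.2 0 0 0 0 0 0;-0.2 0 0 0 0 0 0;-0.2 -10 0 0 0 0 0;-0.2 -30 0 0 0 0 0;-0.2 -50 0 0 0 0 0;-0.2 -50 0 0 0 0 0;-0.2 -50 0 0 0 0 0"
}}

```text
time_s: 14.23
eef_pos: [0.504, 0.04, 0.0833]
tcp_rot: [[0.003, 0.994, -0.106], [-0.057, -0.106, -0.993], [-0.998, 0.009, 0.057]]
ft_force: [-0.9, 0.8, 1.2]
finger_gap: 0.0343
```

```bash
python3 look.py
python3 - <<'E'
from h import *
h=np.load("last.npz"); c,f=K("wrist"); G=Gf(pts((h["R"],h["o"],c,f),h["D"])); k=(G[...,2]>.085)&(G[...,2]<.095)&(abs(G[...,0])<.04)&(G[...,1]<.06)&(G[...,1]>-.02); q=G[k]; print("head", np.percentile(q,[1,99],axis=0).round(4).tolist() if len(q) else 0)
E
```

```text
tcp G [0.0021 0.1447 0.0833] [-0.9  0.8  1.2] 0.03431531953968991 14.2333
tube 7166 y range [0.0538 0.2418] x= [ 0.0009 -0.0002] z top= [0.0465 0.0649] x pct [-0.0072  0.0069]
head 0
```

View pics/last.png

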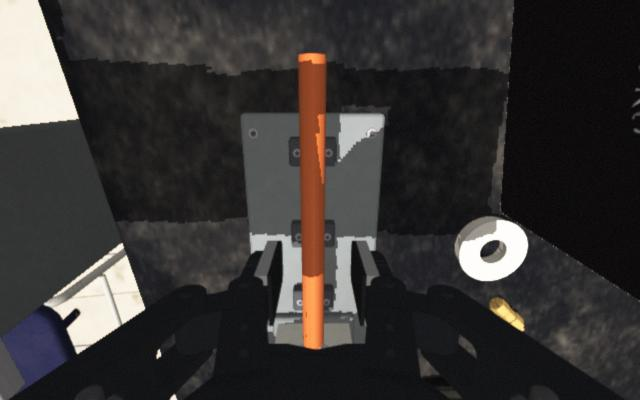

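The tube is centred in the rail from (312,57) to (312,345), between the open fingers. I'll check whether the measured slope is camera bias, using the base plate as reference.

Run:
```python
from h import *
h=np.load("last.npz"); c,f=K("wrist"); I=h["I"]; G=Gf(pts((h["R"],h["o"],c,f),h["D"]))
k=(abs(G[...,2]-.012)<.006)&(abs(abs(G[...,0])-.035)<.012)&(G[...,1]>.06)&(G[...,1]<.2); q=G[k]; print("plate",k.sum(),np.polyfit(q[:,1],q[:,2],1))
k=(abs(G[...,2])<.02)&(abs(G[...,0])<.1)&(G[...,1]>.225); q=G[k]; print("bench",k.sum(),np.polyfit(q[:,1],q[:,2],1),q[:,1].max())
hsv=cv2.cvtColor(I,cv2.COLOR_RGB2HSV); m=(cv2.inRange(hsv,(4,110,50),(18,255,255))>0)&(abs(G[...,0]-.0)<.0025)&(G[...,2]>.05)
for y in np.arange(.05,.25,.02):
    t=G[m&(abs(G[...,1]-y)<.01)]; print(round(y,2),len(t),np.median(t[:,2]).round(4) if len(t) else 0,np.percentile(t[:,2],98).round(4) if len(t) else 0)
P,I,D=snap("side"); X=Gf(pts(P,D)); hsv=cv2.cvtColor(I,cv2.COLOR_RGB2HSV); m=(cv2.inRange(hsv,(4,110,50),(18,255,255))>0)&(abs(X[...,0])<.02)&(X[...,2]>.03)&(X[...,1]<.3); q=X[m]; print("side",len(q), np.polyfit(q[:,1],q[:,2],1) if len(q)>5 else 0)
P,I,D=snap("scene"); X=Gf(pts(P,D)); hsv=cv2.cvtColor(I,cv2.COLOR_RGB2HSV); m=(cv2.inRange(hsv,(4,110,50),(18,255,255))>0)&(abs(X[...,0])<.02)&(X[...,2]>.03)&(X[...,1]<.3); q=X[m]; print("scene",len(q), np.polyfit(q[:,1],q[:,2],1) if len(q)>5 else 0)
for y in np.arange(.05,.25,.02):
    t=q[abs(q[:,1]-y)<.01]; print(round(y,2),len(t),np.percentile(t[:,2],[5,50,95]).round(4) if len(t) else 0)
```

```text
plate 7906 [0.00080266 0.01243285]
bench 24868 [-0.00011713  0.00053606] 0.28294566768334684
0.05 52 0.0695 0.0709
0.07 166 0.0696 0.0709
0.09 176 0.0697 0.071
0.11 189 0.0696 0.0707
0.13 223 0.0696 0.0706
0.15 256 0.0696 0.1775
0.17 266 0.0697 0.071
0.19 300 0.0696 0.071
0.21 345 0.0696 0.071
0.23 397 0.0697 0.2421
side 67 [-0.00364473  0.06920303]
scene 282 [-0.00310402  0.0684976 ]
0.05 8 [0.0618 0.07   0.0707]
0.07 30 [0.0605 0.0687 0.0731]
0.09 29 [0.0612 0.0683 0.0735]
0.11 27 [0.0635 0.0693 0.0734]
0.13 27 [0.0606 0.0686 0.0738]
0.15 27 [0.0624 0.0688 0.0719]
0.17 33 [0.0605 0.0691 0.0732]
0.19 28 [0.0618 0.0687 0.0719]
0.21 32 [0.0628 0.069  0.072 ]
0.23 38 [0.0605 0.0681 0.072 ]
```

Run:
```python
from h import *
print(delta(W(-.0002,.216,.06),Rdown(YAW)),delta(W(-.0002,.216,.02),Rdown(YAW)))
h=np.load("w5.npz"); c,f=K("wrist"); G=Gf(pts((h["R"],h["o"],c,f),h["D"]))
k=(abs(G[...,0])<.02)&(G[...,1]<-.06)&(G[...,1]>-.16)&(G[...,2]>.05); q=G[k]
for zz in(.052,.058,.064,.07,.076,.082,.088): 
    t=q[abs(q[:,2]-zz)<.003]; print(zz,len(t),np.percentile(t,[2,98],axis=0)[:,:2].round(4).tolist() if len(t) else 0)
cv2.imwrite("pics/w5.png",h["I"][:,:,::-1])
```

```text
(array([ 16.8,  -0.4, -72.5]), array([-0.04,  3.25, -0.24])) (array([ 56.8,  -0.5, -74.7]), array([-0.04,  3.25, -0.24]))
0.052 491 [[-0.0152, -0.1465], [0.0175, -0.1048]]
0.058 55 [[-0.0194, -0.1412], [0.0184, -0.1088]]
0.064 32 [[-0.0162, -0.1183], [0.0174, -0.1041]]
0.07 78 [[-0.015, -0.1214], [0.0167, -0.1043]]
0.076 112 [[-0.0152, -0.1297], [0.0175, -0.1086]]
0.082 110 [[-0.0177, -0.1294], [0.0172, -0.1098]]
0.088 192 [[-0.0197, -0.1364], [0.0193, -0.1159]]
```

Request:
{"name": "jog_arm", "arguments": {
  "series": "-0.2 0 0 -35 0 3.2 -0.2;-0.2 0 0 -72 0 3.2 -0.2;-0.2 16 0 -72.5 0 3.2 -0.2;-0.2 35 -0.5 -73.5 0 3.2 -0.2;-0.2 50 -0.5 -74.5 0 3.2 -0.2;-0.2 57 -0.5 -74.7 0 3.2 -0.2;-0.2 57 -0.5 -74.7 0 3.2 -0.2;-0.2 57 -0.5 -74.7 0 3.2 -0.2;-0.6 57 -0.5 -74.7 0 3.2 -0.2;-1 57 -0.5 -74.7 0 3.2 -0.2;-1 57 -0.5 -74.7 0 3.2 -0.2;-1 57 -0.5 -74.7 0 3.2 -0.2;-1 57 -0.5 -74.7 0 3.2 -0.2",
  "force": 25
}}

```text
time_s: 15.47
eef_pos: [0.51, 0.111, 0.0206]
tcp_rot: [[0.002, 0.994, -0.106], [-0.001, -0.106, -0.994], [-1.0, 0.002, 0.001]]
ft_force: [-0.6, -1.3, 5.0]
finger_gap: 0.0142
```

```bash
python3 look.py;python3 - <<'E'
from h import *
s=manip.read_state(); print(delta(s["eef_pos"]+np.r_[-gy*.14,0],Rdown(YAW)))
E
```

```text
tcp G [0.0005 0.2159 0.0206] [-0.6 -1.3  5. ] 0.01417005935422573 15.4667
tube 4236 y range [0.1844 0.2858] x= [ 0.0035 -0.0004] z top= [ 0.3951 -0.0141] x pct [-0.0066  0.0074]
(array([1.0e-01, 1.0e-01, 1.4e+02]), array([-0.04,  0.05, -0.13]))
```

Request:
{"name": "jog_arm", "arguments": {
  "series": "-1 0 0 8 0 0 0;-1 0 0 16 0 0 0;-1 0 0 24 0 0 0;-1 0 0 32 0 0 0;-1 0 0 40 0 0 0;-1 0 0 48 0 0 0;-1 0 0 56 0 0 0;-1 0 0 60 0 0 0;-1 0 0 60 0 0 0"
}}

```text
time_s: 16.27
eef_pos: [0.503, 0.05, 0.0207]
tcp_rot: [[0.001, 0.994, -0.107], [-0.001, -0.107, -0.994], [-1.0, 0.001, 0.001]]
ft_force: [-4.7, 0.1, 5.1]
finger_gap: 0.0141
```

```bash
python3 look.py
```

```text
tcp G [1.000e-04 1.545e-01 2.070e-02] [-4.7  0.1  5.1] 0.014069915437442019 16.2667
tube 4231 y range [0.1223 0.2244] x= [-0.003   0.0004] z top= [0.2929 0.0258] x pct [-0.007  0.007]
```

Request:
{"name": "jog_arm", "arguments": {
  "series": "-1 0 -0.8 8 0 0 0;-1 0 -0.8 16 0 0 0;-1 0 -0.8 24 0 0 0;-1 0 -0.8 32 0 0 0;-1 0 -0.8 40 0 0 0;-1 0 -0.8 48 0 0 0;-1 0 -0.8 56 0 0 0;-1 0 -0.8 64 0 0 0;-1 0 -0.8 72 0 0 0;-1 0 -0.8 80 0 0 0;-1 0 -0.8 85 0 0 0;-1 0 -0.8 85 0 0 0"
}}

```text
time_s: 17.32
eef_pos: [0.4932, -0.036, 0.0209]
tcp_rot: [[0.001, 0.994, -0.107], [-0.003, -0.107, -0.994], [-1.0, 0.002, 0.003]]
ft_force: [2.6, -3.0, 3.4]
finger_gap: 0.014
```

```bash
sed -i '/^m=/s/$/;m\&=(abs(X[...,2]-.062)<.012);q=X[m]/' look.py; python3 look.py
```

```text
tcp G [-0.0006  0.068   0.0209] [ 2.6 -3.   3.4] 0.01399055928973392 17.3167
tube 4153 y range [0.036  0.0947] x= [ 0.0036 -0.001 ] z top= [-0.0024  0.07  ] x pct [-0.0077  0.0063]
```

Request:
{"name": "jog_arm", "arguments": {
  "series": "-1 0 0.3 2 0 0 0;-1 0 0.3 4 0 0 0;-1 0 0.3 6 0 0 0;-1 0 0.3 6 0 0 0"
}}

```text
time_s: 17.7
eef_pos: [0.4928, -0.0417, 0.0208]
tcp_rot: [[0.001, 0.994, -0.107], [-0.003, -0.107, -0.994], [-1.0, 0.001, 0.003]]
ft_force: [1.0, 0.3, 2.1]
finger_gap: 0.014
```

Request:
{"name": "jog_arm", "arguments": {
  "series": "-1 0 0 1 0 0 0;-1 0 0 2 0 0 0;-1 0 0 2 0 0 0"
}}

```text
time_s: 17.95
eef_pos: [0.4925, -0.0436, 0.0208]
tcp_rot: [[0.001, 0.994, -0.107], [-0.003, -0.107, -0.994], [-1.0, 0.001, 0.003]]
ft_force: [2.6, 2.0, 2.5]
finger_gap: 0.0142
```

Request:
{"name": "jog_arm", "arguments": {
  "series": "-1 0 0 1 0 0 0;-1 0 0 1 0 0 0"
}}

```text
time_s: 18.12
eef_pos: [0.4925, -0.0445, 0.0209]
tcp_rot: [[0.001, 0.994, -0.107], [-0.003, -0.107, -0.994], [-1.0, 0.001, 0.002]]
ft_force: [2.6, 3.2, 2.7]
finger_gap: 0.0141
```

Request:
{"name": "jog_arm", "arguments": {
  "series": "-1 0 0 1 0 0 0;-1 0 0 1 0 0 0"
}}

```text
time_s: 18.28
eef_pos: [0.4924, -0.0448, 0.0208]
tcp_rot: [[0.001, 0.994, -0.107], [-0.001, -0.107, -0.994], [-1.0, 0.001, 0.001]]
ft_force: [3.9, 5.6, 3.3]
finger_gap: 0.0141
```

```bash
python3 look.py
```

```text
tcp G [-0.0005  0.0591  0.0208] [3.9 5.6 3.3] 0.014089931539874326 18.2833
tube 3808 y range [0.0335 0.0859] x= [ 0.0017 -0.0007] z top= [-0.0018  0.0699] x pct [-0.0076  0.0064]
```

Request:
{"name": "jog_arm", "arguments": {
  "series": "-1 0 0 1 0 0 0;-1 0 0 1 0 0 0;-1 0 0 1 0 0 0"
}}

```text
time_s: 18.58
eef_pos: [0.4924, -0.0448, 0.0208]
tcp_rot: [[0.002, 0.994, -0.107], [0.0, -0.107, -0.994], [-1.0, 0.001, -0.0]]
ft_force: [4.0, 7.0, 3.6]
finger_gap: 0.0142
```

Run:
```python
from h import *
for n in("side","scene"):
    P,I,D=snap(n); X=Gf(pts(P,D)); hsv=cv2.cvtColor(I,cv2.COLOR_RGB2HSV); ok=(abs(X[...,0])<.04)&(X[...,1]<-.03)&(X[...,1]>-.2)&(X[...,2]>.04)
    m=(cv2.inRange(hsv,(4,90,40),(18,255,255))>0)&ok; b=(cv2.inRange(hsv,(100,130,50),(130,255,255))>0)&ok
    print(n,"cop",m.sum(),np.percentile(X[m],[2,98],axis=0).round(3).tolist() if m.sum() else 0,"blue",b.sum(),np.percentile(X[b],[3,50,97],axis=0).round(4).tolist() if b.sum() else 0)
    if n=="side": cv2.imwrite("pics/s3.png",cv2.resize(I[190:290,260:370,::-1],None,fx=5,fy=5,interpolation=cv2.INTER_CUBIC))
z=np.load("side2.npz"); P=pose("side"); X=Gf(pts(P,z["D"])); hsv=cv2.cvtColor(z["I"],cv2.COLOR_RGB2HSV); b=(cv2.inRange(hsv,(100,130,50),(130,255,255))>0)&(abs(X[...,0])<.04)&(X[...,1]<-.03)&(X[...,1]>-.2)&(X[...,2]>.04); print("before slide",np.percentile(X[b],[3,50,97],axis=0).round(4).tolist())
```

```text
side cop 60 [[-0.011, -0.087, 0.055], [0.009, -0.032, 0.074]] blue 33 [[-0.023, -0.1373, 0.0597], [-0.0171, -0.1332, 0.0845], [-0.0144, -0.1221, 0.0913]]
scene cop 0 0 blue 0 0
before slide [[-0.024, -0.1168, 0.0607], [-0.018, -0.114, 0.0834], [-0.0138, -0.1051, 0.091]]
```

View pics/s3.png

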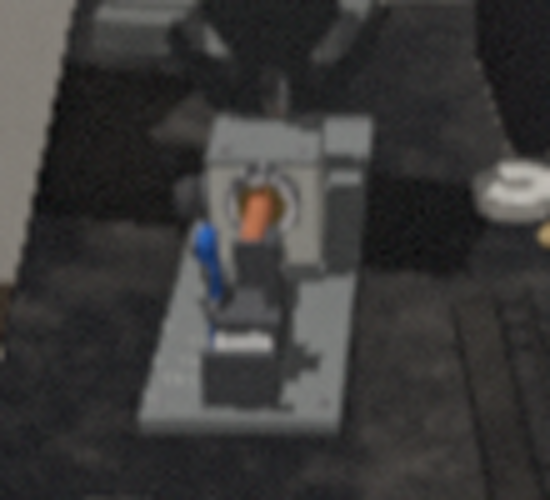

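The side view shows the tube through the collet reaching the stop, with the blue tab upright and latched. Pushing 1 mm further gave no motion and force rose to 7 N, so it is in contact. I'll release it and raise the arm.

Request:
{"name": "jog_arm", "arguments": {
  "series": "-0.6 0 0 -1 0 0 0;-0.3 0 0 -1 0 0 0;-0.2 0 0 -1 0 0 0;-0.2 0 0 -1 0 0 0;-0.2 -15 0 -1 0 0 0;-0.2 -40 0 -1 0 0 0;-0.2 -80 0 -1 0 0 0;-0.4 -120 0 -1 0 0 0;-1 -150 0 -1 0 0 0;-1 -150 0 -1 0 0 0;-1 -150 0 -1 0 0 0"
}}

```text
time_s: 19.6
eef_pos: [0.4935, -0.0445, 0.1728]
tcp_rot: [[0.006, 0.994, -0.108], [-0.002, -0.107, -0.994], [-1.0, 0.006, 0.001]]
ft_force: [-0.1, -0.1, -1.2]
finger_gap: -0.0001
```

```bash
python3 look.py
python3 - <<'E'
from h import *
c,f=K("wrist")
for n in("w2","w5"):
    h=np.load(n+".npz"); P=(h["R"],h["o"],c,f); G=Gf(pts(P,h["D"])); k=(G[...,2]>.088)&(G[...,2]<.12)&(G[...,0]<-.033)&(G[...,0]>-.08)&(G[...,1]>-.08)&(G[...,1]<-.035); q=G[k]
    print(n,k.sum(),np.percentile(q,[3,50,97],axis=0).round(4).tolist()); v,u=np.nonzero(k)
    print("ray centre z=.105",Gf(ray(P,(u.min()+u.max())/2,(v.min()+v.max())/2,.105)).round(4))
print(delta(W(-.047,-.056,.15),Rdown(YAW)))
T=np.array(c["tool_from_camera"]); h=np.load("last.npz"); X=pts((T[:3,:3],T[:3,3],c,f),h["D"])*1000; k=(abs(X[...,1])<25)&(abs(X[...,2])<13)&(X[...,0]>-90)&(X[...,0]<-15); print(k.sum(),np.percentile(X[k],[1,50,99,99.7],axis=0).round(0).tolist())
E
```

```text
tcp G [0.0006 0.0595 0.1728] [-0.1 -0.1 -1.2] -7.957567251260781e-05 19.6
tube 1096 y range [-0.103   0.0859] x= [-0.0078  0.    ] z top= [0.0047 0.0698] x pct [-0.0073  0.0062]
w2 2385 [[-0.0544, -0.0665, 0.0891], [-0.046, -0.0561, 0.1037], [-0.039, -0.0423, 0.1078]]
ray centre z=.105 [-0.0451 -0.0524  0.105 ]
w5 460 [[-0.0557, -0.0675, 0.0888], [-0.0471, -0.0576, 0.104], [-0.0395, -0.0424, 0.1076]]
ray centre z=.105 [-0.0466 -0.0546  0.105 ]
(array([ 20.8, -46. , 116. ]), array([-0.12, -0.  , -0.11]))
7374 [[-87.0, -25.0, -13.0], [-69.0, -0.0, -10.0], [-27.0, 25.0, 9.0], [-25.0, 25.0, 11.0]]
```

Run:
```python
from h import *
for y,z in((-.0555,.115),(-.0555,.0896),(-.0673,.073),(-.0732,.0604),(-.0768,.0469),(-.078,.033),(-.078,.028)): print(delta(W(-.046,y,z),Rdown(YAW)))
```

```text
(array([ 55.8, -45. , 115.5]), array([-0.12, -0.  , -0.11]))
(array([ 81.2, -45.1, 115.5]), array([-0.12, -0.  , -0.11]))
(array([ 97.8, -45.1, 127.3]), array([-0.12, -0.  , -0.11]))
(array([110.4, -45.1, 133.2]), array([-0.12, -0.  , -0.11]))
(array([123.9, -45.1, 136.8]), array([-0.12, -0.  , -0.11]))
(array([137.8, -45.2, 138. ]), array([-0.12, -0.  , -0.11]))
(array([142.8, -45.2, 138. ]), array([-0.12, -0.  , -0.11]))
```

Request:
{"name": "jog_arm", "arguments": {
  "series": "-1 0 -20 40 0 0 0;-1 10 -40 80 0 0 0;-1 30 -45 110 0 0 0;-1 50 -45 115 0 0 0;-1 65 -45 115.5 0 0 0;-1 75 -45 115.5 0 0 0;-1 83 -45 116 0 0 0;-1 90 -45 122 0 0 0;-1 98 -45 127.5 0 0 0;-1 104 -45 130.5 0 0 0;-1 110 -45 133 0 0 0;-1 117 -45 135 0 0 0;-1 124 -45 137 0 0 0;-1 131 -45 138 0 0 0;-1 138 -45 138 0 0 0;-1 142 -45 138 0 0 0;-1 142 -45 138 0 0 0;-1 142 -45 138 0 0 0"
}}

```text
time_s: 21.15
eef_pos: [0.4341, -0.1779, 0.0342]
tcp_rot: [[0.002, 0.994, -0.106], [-0.002, -0.106, -0.994], [-1.0, 0.002, 0.002]]
ft_force: [-23.1, 9.2, 66.3]
finger_gap: 0.0002
```

Run:
```python
from h import *
s=manip.read_state(); print(Gf(s["eef_pos"]),s["ft_force"])
P,I,D=snap("wrist","w8"); np.savez("w8.npz",I=I,D=D,R=P[0],o=P[1])
```

```text
[-0.04446625 -0.0793584   0.03417344] [-23.14079381   9.21747109  66.31642879]
```

View pics/w8.png

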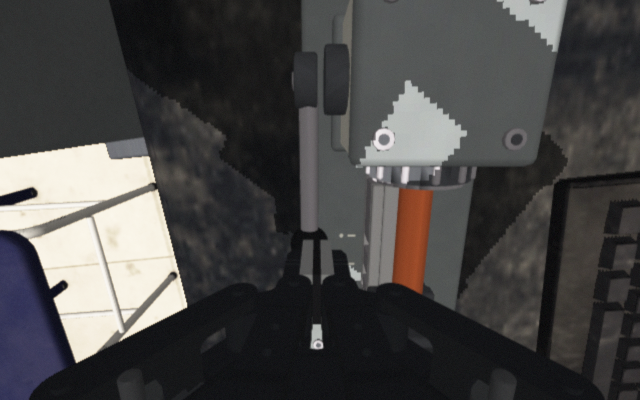

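The lever lies level with the fingers on its knob at (312,240), at its end stop (66 N). I'll lift off and verify.

Request:
{"name": "jog_arm", "arguments": {
  "series": "-1 -15 0 0 0 0 0;-1 -50 0 0 0 0 0;-1 -90 0 0 0 0 0;-1 -130 0 0 0 0 0;-1 -170 0 0 0 0 0;-1 -210 0 -10 0 0 0;-1 -230 0 -20 0 0 0;-1 -230 0 -20 0 0 0;-1 -230 0 -20 0 0 0;-1 -230 0 -20 0 0 0"
}}

```text
time_s: 22.03
eef_pos: [0.4353, -0.157, 0.2625]
tcp_rot: [[0.001, 0.994, -0.106], [-0.001, -0.106, -0.994], [-1.0, 0.001, 0.001]]
ft_force: [-0.3, 0.6, -0.3]
finger_gap: 0.0002
```

```bash
python3 look.py
python3 - <<'E'
from h import *
h=np.load("last.npz"); c,f=K("wrist"); I=h["I"]; G=Gf(pts((h["R"],h["o"],c,f),h["D"])); hsv=cv2.cvtColor(I,cv2.COLOR_RGB2HSV)
b=(cv2.inRange(hsv,(100,130,60),(130,255,255))>0)&(G[...,2]>.086)&(G[...,2]<.1)&(abs(G[...,0])<.04); print("tab",b.sum(),np.percentile(G[b],[3,50,97],axis=0).round(4).tolist())
k=(G[...,0]<-.034)&(G[...,0]>-.06)&(G[...,1]<-.03)&(G[...,1]>-.11)&(G[...,2]>.03)&(G[...,2]<.14); print("lever",k.sum(),np.percentile(G[k],[1,50,99],axis=0).round(4).tolist())
m=(cv2.inRange(hsv,(4,110,40),(18,255,255))>0)&(abs(G[...,2]-.066)<.006)&(abs(G[...,0])<.012); q=G[m]; 
print("cop ends",np.percentile(q[:,1],[.1,.5,99.5,99.9]).round(4),"centre line",[(y,np.percentile(q[abs(q[:,1]-y)<.006][:,0],[5,95]).mean().round(4)) for y in(-.09,-.05,.05,.08) if (abs(q[:,1]-y)<.006).any()])
kk=(abs(G[...,0])<.008)&(G[...,1]<-.085)&(G[...,1]>-.14)&(abs(G[...,2]-.066)<.006)&~m; print("stop near axis max y",np.percentile(G[kk][:,1],[90,98]).round(4),kk.sum())
cv2.imwrite("pics/w9c.png",cv2.resize(I[:,220:440,::-1],None,fx=1.5,fy=1.5))
E
```

```text
tcp G [-0.0455 -0.0585  0.2625] [-0.3  0.6 -0.3] 0.00021402086890882766 22.0333
tube 1295 y range [-0.1031  0.0857] x= [-0.0006 -0.0011] z top= [0.0038 0.0697] x pct [-0.0075  0.0061]
tab 141 [[-0.0258, -0.1338, 0.0863], [-0.0205, -0.1244, 0.0897], [-0.0154, -0.1161, 0.0917]]
lever 407 [[-0.0569, -0.0843, 0.0485], [-0.0482, -0.0655, 0.0523], [-0.0396, -0.0304, 0.0581]]
cop ends [-0.1036 -0.1026  0.0852  0.0858] centre line [(-0.09, np.float64(-0.0007)), (-0.05, np.float64(-0.0009)), (0.05, np.float64(-0.0007)), (0.08, np.float64(-0.0011))]
stop near axis max y [-0.1041 -0.1033] 65
```

View pics/w9c.png

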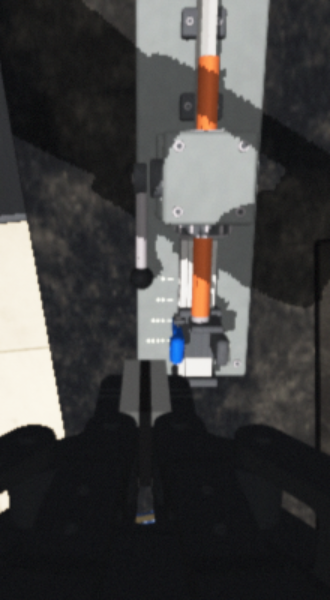

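The view shows the tube against the stop at (201,318), the tab upright at (177,345), and the lever level with its knob at (141,275).

```bash
python3 -c "
from rig import job; print(job.close_job())"
```

```text
the job is handed in; nothing more can be done
None
```

The job is done and handed in at about 22 s of robot time. The stop is one notch out, the copper tube is fed up to it, and the lever is closed.

- **Stop:** it moved 19.8 mm by the wrist camera, and the tab was back in its latched position.
- **Tube:** it lay flat in the V-rail when released. After feeding, it ran through the collet with its centreline about 1 mm off the axis. Its end was level with the stop face within camera accuracy. A further 1 mm push gave no motion and 7 N.
- **Lever:** it is level (knob top at 58 mm), and I pressed it to its end stop with about 66 N on the wrist.
- **Finish:** the arm was clear of everything at hand-in. I did not deliberately touch the steel tube or the bystanders, and I did not re-measure them at the end.

**Fingertips disagreed with the interface text:** the real fingertips sit about 25 mm (shut) to 38 mm (open) behind the reported TCP. Because of this, my first squeeze of the latch swept over the tab and closed on the finger rest alone, with about 43 N on the wrist. The stop did not move. I corrected the height and the second squeeze worked.

**Tilt reading:** one fit showed the tube tilted in the rail. Checking it against the base plate and the other cameras showed this came from stray points.

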